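# Index the sample carousel by its ratchet lever

### The job

Pump the upright handle of the sample carousel's ratchet lever to and fro until the lidded crucible stands in front of the steel pointer on the carousel's edge, then leave the lever back at its home stop and let go. Turn the carousel by the lever only: do not touch the turntable or the samples, and keep every sample upright in its bay.

Things in the scene. Friction and masses are not known exactly. Their poses are not given: they have to be found in the camera images.
- indexer: Fixed base of the carousel: grey disc 316 mm across, 10 mm thick, on the worktop; does not move. Origin on the vertical turning axis at worktop height, z up. Turntable and lever both turn about this axis. Polar angles in its frame: pointer at +90 deg (+y side), lever at +162 deg when home (near the robot).
- turntable: Toothed aluminium disc, 250 mm across, with 12 bays 30 deg apart, centres 83 mm from its axis, floors 36 mm above the worktop, fins to 45 mm, hub to 72 mm. Origin on the turning axis at worktop height, z up. Turns only counter-clockwise seen from above; a holding pawl stops it turning back more than 3 deg. Needs about 0.2 N m; stays where left.
- lever (a joint): Ratchet lever about the base's axis: 0 rad = home stop, positive = counter-clockwise from above, 0.628 = far stop. A stroke home to far stop takes up 4 deg of play, then drives the turntable one tooth = one bay = 30 to 32 deg; coming back to home clicks over the next tooth, turntable stays. About 1 N at the handle, 2 to 3 N driving; no spring: stays where left, move it both ways.
- lever_grip (a point): Point on the axis of the lever's upright black round handle, 22 mm in diameter, 178 mm from the turning axis. The grip reaches from 70 to 138 mm above the worktop; this point is 115 mm above it. Thinner steel stem and flat lever below. x axis points outward along the lever.
- pick_point (a point): Where the crucible must come: fixed on the base, 83 mm from the turning axis on the pointer's side (+y of the base), at bay floor height. The pointer is a steel cone on a post just outside the rim, 62 mm tall, pointing over this place at the axis.
- crucible: The lidded crucible: cream ceramic cup 50 mm across at the lid, 57 mm tall with a small lid knob, 30 mm across at its foot. It stands loose in one of the bays, 2 to 5 bays short of the pick point (clockwise of it seen from above). Origin at the centre of its underside, z up.
- vial_1: Sample vial with white cap, 21 mm across, 49 mm tall, loose in another bay. Origin at the centre of its underside, z up.
- vial_2: Sample vial with blue cap, same size, loose in another bay. Origin at the centre of its underside, z up.
- vial_3: Brown sample vial with black cap, same size, loose in another bay. Origin at the centre of its underside, z up.
Not all that is in view belongs to the job. There is more than one size of the crucible; the one meant has the size given above.

How it is judged:
By the outcome, as a careful person would: the job done as asked, in the order asked, and still so for the second after the job is handed in, with the robot touching nothing.
It also fails if it takes over 61 s, if anything falls off the work surface, if the arm or the gripper's body presses on something with over 40 N, if the wrist force passes 120 N, or if a joint passes its speed limit or range.

### The arm

A 7-joint arm with a two-finger parallel gripper is mounted at the origin on a cart in front of the work surface, level with it; the furniture and walls round the work are solid. World frame = base frame: x ahead of the robot, y to its left, z up, the work surface at z = 0. Lengths are in m, angles in rad, forces in N, time in s.
With the tool pointing down it reaches from about 0.4 to 0.85 m from the base axis. Payload 4.5 kg.
Tool frame: the origin (TCP) lies midway between the tips of the shut fingers; the grasp point (between the pads) lies 19 mm behind it; y points along the fingers, x is the direction in which the jaws open and shut, and the axes are right-handed (so a half turn about y gives the same grasp; the last joint's range is limited). The gripper opens to 85 mm and grips with 20 to 120 N. Pads are 22 mm wide; open, the fingers measure 114 mm over their backs; the gripper's body (76 mm by 85 mm) begins 54 mm behind the grasp point. The pads swing forward as they close: fully open they stand 13 mm farther back than shut.
Start: joints at [1.328, 0.689, -0.195, 1.565, 0.157, 0.902, -0.215], TCP at [0.171, -0.601, 0.231] pointing down, gripper open.
Joint ranges: [-3.01, 3.01], [-0.46, 2.08], [-1.47, 1.51], [0.13, 2.56], [-1, 4.14], [0.04, 2.09], [-2.66, 2.66]. Speed limits (rad/s): [2.57, 2.57, 3.14, 3.14, 3.14, 3.14, 3.14].

### API

Orientations are given as a unit quaternion [w, x, y, z].
In Python, from cell import status, eyes, workorder gives the robot as it stands. The module is installed in compiled form; this text tells all that it offers.
- The arm moves only by the tool arm_command, never from a script. Its argument "increments" is a list of rows, each a list of 2 entries, a list of its own where there are three numbers: the shift along the tool's x, y, z in m, then the turn, a rotation vector about the tool's x, y, z in degrees. In form: [[[dx, dy, dz], [ax, ay, az]], ...]. A call has 1 to 5 rows; each row shifts and turns the commanded pose from where the row before left it, along the tool's axes as they then stand; what a row does not reach is not made up. A row lasts 1/12 s, in which the tool goes at most 41.7 mm and 7.16 degrees, less where a joint would pass 70% of its speed; a pose out of reach is approached as far as the arm can. A call is refused whole if a number of a shift passes 0.0417 or a number of a turn 7.16, either way. A call with a gripper value outside its range is refused whole. "gripper" is the closure, from 0 (fully open) to 1 (shut), set as the call begins (left out, the last holds). The fingers move at their own pace and stop on an object; "grip_force" is the grip in N (left out, the last holds). Time passes only in rows, so rows that do not move let the fingers close. It gives the time, the measured TCP pose, the force and the opening at its end, in the units of the state.
- status.get_state(): the state, without advancing time (a new reading comes with each control period).
- eyes.capture(name): name is "side" or "top"; returns a dict with "color" (384x512x3 uint8, blue, green, red), "fx", "fy", "cx", "cy" (pixels), "R" (3x3) and "t" (3): a world point X has camera coordinates R X + t. Camera axes: x right, y down, z forward; pixel columns grow to the right and rows downward; lengths in m; the calibration is good to about 2 mm. A picture is of the moment at which its call begins. There is no depth.
- workorder.close_job(): hands the job in, once; it reports no verdict.
The state is a dict: "clock": time; "q": joint angles; "qvel": joint speeds; "joint_efforts": joint torques, N m; "tool_pos": TCP position; "tcp_rot": TCP orientation; "ft_force": force on the tool from outside, world axes, zero at the start; "wrist_torque": the same for the moment, N m; "grip_width": opening from 0.0 (shut) to 1.0 (fully open).
Only numpy, scipy, OpenCV 4.12 (cv2) and the standard library are available. Lean on these libraries where they do the work, as an engineer would, in place of code of your own. Each camera call takes 0.05 s, during which the arm holds its last target.

## Working session

There is one attempt and no reset: what is moved stays moved. The work goes in short steps, Python scripts to look and compute and a tool call to move; the robot and the scene stay as the last step left them, time stands still between calls to the robot, and variables do not carry over. Pictures are saved under pics/ and viewed, and the job is handed in when it is done.

Besides the shell and the picture viewer there is one more tool, called by a JSON object that holds its "op" and its "data". arm_command: Moves the arm, as the interface text tells. Its arguments: {"type":"object","properties":{"increments":{"type":"array","items":{"type":"array"}},"gripper":{"type":"number"},"grip_force":{"type":"number"}},"required":["increments"]}

```bash
mkdir -p pics; python3 - <<'E'
from cell import status, eyes
import cv2
s=status.get_state();print(s)
for n in("side","top"):
    c=eyes.capture(n);cv2.imwrite(f"pics/{n}0.png",c["color"]);print(n,c["fx"],c["fy"],c["cx"],c["cy"],c["R"],c["t"])
E
```

```text
{'clock': 0.0, 'q': array([ 1.32780903,  0.68997498, -0.19452463,  1.56640249,  0.15728302,
        0.90247175, -0.21508671]), 'qvel': array([-9.01959288e-05, -3.39755493e-04,  1.30009621e-03, -1.18118088e-03,
       -7.67075186e-04, -8.87064200e-04,  1.79763330e-03]), 'joint_efforts': array([-7.10409513e-04, -5.39605558e+01, -1.26661073e+00, -1.58538598e+01,
        9.07402311e-03,  9.51223861e-03, -1.52895706e-05]), 'tool_pos': array([ 0.17056901, -0.6005766 ,  0.23047435]), 'tcp_rot': array([ 0.56458152, -0.56385288,  0.42676414, -0.4256642 ]), 'ft_force': array([ 1.25616075, -0.19277713, -0.02431477]), 'wrist_torque': array([-0.03631374, -0.01454562,  0.04796866]), 'grip_width': 0.9994203637060382}
side 473.30750106249474 473.30750106249474 250.7876709953834 187.91152461655724 [[-0.98860238 -0.15047722  0.00468347]
 [-0.08408496  0.52608043 -0.84626775]
 [ 0.12488014 -0.83701612 -0.53273724]] [0.5916321  0.109032   0.88909464]
top 478.6978463164016 478.6978463164016 247.75273135318403 188.2727587493887 [[-0.02313194 -0.99902223 -0.03767614]
 [-0.99270197  0.02741447 -0.11743613]
 [ 0.11835418  0.03468466 -0.99236549]] [0.04433511 0.5938747  0.87011627]
```

View pics/side0.png

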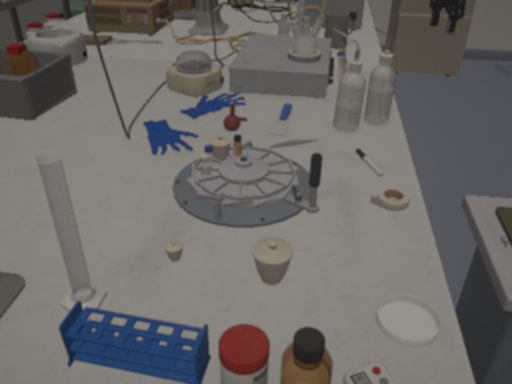

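View pics/top0.png

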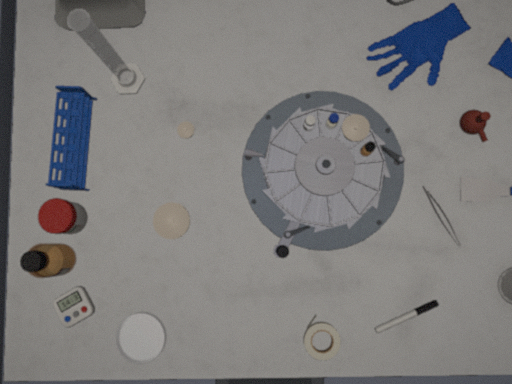

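```bash
cat > h.py <<'E'
import numpy as np, cv2
from cell import status, eyes
def ray(c,u,v,z):
    d=c["R"].T@np.array([(u-c["cx"])/c["fx"],(v-c["cy"])/c["fy"],1]); o=-c["R"].T@c["t"]
    return o+d*(z-o[2])/d[2]
def proj(c,X):
    p=c["R"]@np.array(X)+c["t"]; return np.array([c["fx"]*p[0]/p[2]+c["cx"],c["fy"]*p[1]/p[2]+c["cy"]])
E
python3 - <<'E'
from h import *
c=eyes.capture("top");im=c["color"]
hsv=cv2.cvtColor(im,cv2.COLOR_BGR2HSV)
crop=im[85:265,235:415];cv2.imwrite("pics/topcrop0.png",cv2.resize(crop,None,fx=3.3,fy=3.3,interpolation=cv2.INTER_CUBIC))
s=eyes.capture("side");cv2.imwrite("pics/sidecrop0.png",cv2.resize(s["color"][120:225,160:335],None,fx=4,fy=4,interpolation=cv2.INTER_CUBIC))
# black blobs
m=(im.max(2)<45).astype(np.uint8)
n,l,st,ce=cv2.connectedComponentsWithStats(m)
for i in range(1,n):
    if st[i,4]>25: print("top dark",ce[i],st[i])
m=(s["color"].max(2)<45).astype(np.uint8)
n,l,st,ce=cv2.connectedComponentsWithStats(m)
for i in range(1,n):
    if st[i,4]>25 : print("side dark",ce[i],st[i])
for p in [(250,154),(323,170),(300,220),(180,100)]: print(p,im[p[1],p[0]])
# gray disc: darker than table
for u in (246,250,255,400): print(u,im[190,u])
E
```

```text
top dark [10.16666667 10.44444444] [ 3  0 12 24 90]
top dark [369.45762712 146.33898305] [365 142   9   9  59]
top dark [281.98969072 250.84536082] [277 246  11  11  97]
top dark [ 33.8863109  260.88399072] [ 21 251  27  21 431]
top dark [426.5        306.60169492] [416 301  22  13 118]
top dark [282.80769231 380.73076923] [278 379  11   5  26]
top dark [235.25925926 381.18518519] [229 380  14   4  27]
side dark [67.77083333  8.75      ] [65  0  6 18 48]
side dark [163.27272727   5.45454545] [160   1   8   9  33]
side dark [447.43678161  10.43349754] [430   0  36  32 609]
side dark [241.67647059   5.38235294] [233   4  18   4  34]
side dark [16.875 23.75 ] [ 12   8  11  33 104]
side dark [164.12121212  13.24242424] [161  10   8   8  33]
side dark [352.73529412  15.76470588] [350  13   6   7  34]
side dark [315.10569106 170.45121951] [310 155  11  32 246]
side dark [307.87112172 353.49164678] [294 339  30  25 419]
(250, 154) [107 105 108]
(323, 170) [132 128 129]
(300, 220) [113 110 115]
(180, 100) [128 133 135]
246 [104  99  93]
250 [110 104 101]
255 [106 101  96]
400 [100  98  94]
```

View pics/topcrop0.png

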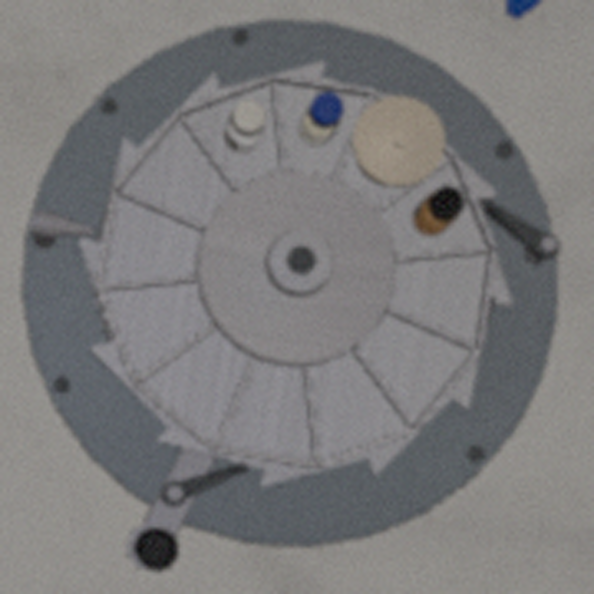

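View pics/sidecrop0.png

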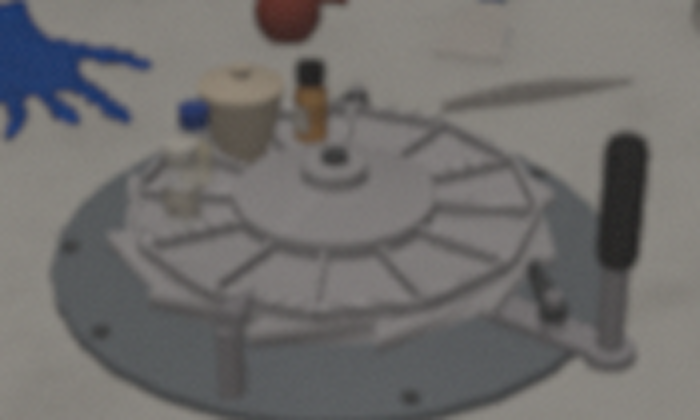

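```bash
cat >> h.py <<'E'
def cream(c):
    im=c["color"].astype(int); m=((im[...,2]-im[...,0]>18)&(im.min(2)>90)).astype(np.uint8)
    m=cv2.morphologyEx(m,cv2.MORPH_OPEN,np.ones((3,3),np.uint8))
    return cv2.connectedComponentsWithStats(m)
E
python3 - <<'E'
from h import *
c=eyes.capture("top");im=c["color"].astype(int);s=eyes.capture("side")
n,l,st,ce=cream(c)
for i in range(1,n):
    if st[i,4]>60: 
        k=ray(c,*ce[i],.09); print("cream",ce[i],st[i],k, "diam",st[i,2]/c["fx"]*.8)
b=cv2.GaussianBlur(c["color"],(5,5),0).astype(int)
m=((b[...,0]-b[...,2]>4)&(b[...,0]<125)).astype(np.uint8); m[:, :235]=0;m[:,412:]=0;m[:85]=0;m[258:]=0
m=cv2.morphologyEx(m,cv2.MORPH_OPEN,np.ones((3,3),np.uint8))
cs,_=cv2.findContours(m,cv2.RETR_EXTERNAL,cv2.CHAIN_APPROX_NONE)
k=max(cs,key=cv2.contourArea); hull=cv2.convexHull(k)
P=np.array([ray(c,*p,.010)[:2] for p in hull[:,0,:].astype(float)])
A=np.c_[2*P,np.ones(len(P))]; x=np.linalg.lstsq(A,(P**2).sum(1),rcond=None)[0]
C=x[:2]; r=np.sqrt(x[2]+C@C); print("disc centre",C,"r",r,"res",np.abs(np.linalg.norm(P-C,axis=1)-r).max())
print("hub top",ray(c,325.8,163.5,.072), "px pred",proj(c,[*C,.072]))
H=ray(c,282.0,250.8,.138); print("handle top",H,"r",np.linalg.norm(H[:2]-C),"ang",np.degrees(np.arctan2(*(H[:2]-C)[::-1])))
print("side centroid",ray(s,315.1,170.45,.104))
# two ray
def od(c,u,v):
    d=c["R"].T@np.array([(u-c["cx"])/c["fx"],(v-c["cy"])/c["fy"],1]); return -c["R"].T@c["t"],d/np.linalg.norm(d)
for z in (.03,.062): 
    T=ray(c,247.5,154,z);print("pointer",z,T,np.degrees(np.arctan2(*(T[:2]-C)[::-1])))
E
```

```text
cream [355.48428835 127.22735675] [343 115  26  25 541] [ 0.6930419 -0.1681197  0.09     ] diam 0.043451208648747436
cream [185.32835821 129.16915423] [178 122  16  15 201] [0.69941264 0.13814036 0.09      ] diam 0.026739205322306114
cream [170.95812562 220.26520439] [ 154  203   35   36 1003] [0.53493788 0.16506633 0.09      ] diam 0.05849201164254463
disc centre [ 0.60316808 -0.13252264] r 0.1264241326969877 res 0.025075692164039085
hub top [ 0.63187698 -0.11486503  0.072     ] px pred [336.28612234 178.88091542]
handle top [ 0.47735745 -0.02835856  0.138     ] r 0.1633354519215441 ang 140.3771675104325
side centroid [ 0.4772078 -0.0279678  0.104    ]
pointer 0.03 [0.66180396 0.02840933 0.03      ] 69.98069213050361
pointer 0.062 [0.65564293 0.02732799 0.062     ] 71.8263246297642
```

```bash
python3 - <<'E'
from h import *
c=eyes.capture("top")
a=[ray(c,*p,.010)[:2] for p in [(241.7,170.7),(404.1,170.7),(322.9,91),(322.9,250.5)]]
C=np.array([(a[2]+a[3])[0]/2,(a[0]+a[1])[1]/2]);print(C,np.linalg.norm(a[0]-a[1]),np.linalg.norm(a[2]-a[3]))
for C in (C,np.array([.6319,-.1149])):
  for nm,X in(("handle",[.4773,-.0283]),("cruc",ray(c,355.5,127.2,.0865)[:2]),("white",ray(c,310,121,.083)[:2]),("pt tip?",ray(c,262,154.5,.058)[:2]),("ptbase",ray(c,247.5,154.5,.03)[:2])):
    d=np.array(X)-C; print(nm,X,np.linalg.norm(d),np.degrees(np.arctan2(d[1],d[0])))
E
```

```text
[ 0.63122884 -0.11575119] 0.314037794086758 0.31369618128846444
handle [0.4773, -0.0283] 0.17703614500378778 150.39790720274024
cruc [ 0.69394233 -0.16883766] 0.0821654175224434 -40.24764577246374
white [ 0.70894916 -0.08822528] 0.0824507419571614 19.502422827794682
pt tip? [6.54649943e-01 5.16693411e-04] 0.11860340693729297 78.61070700073479
ptbase [0.66082879 0.02843185] 0.14719003256072316 78.39869495732782
handle [0.4773, -0.0283] 0.1772024830525803 150.74440298012144
cruc [ 0.69394233 -0.16883766] 0.08221022886757819 -41.00267185084675
white [ 0.70894916 -0.08822528] 0.08153596959778998 19.09605477206604
pt tip? [6.54649943e-01 5.16693411e-04] 0.11763746444955162 78.84929585330347
ptbase [0.66082879 0.02843185] 0.14622207272521856 78.58923909355657
```

Candidates for "crucible" in the top view: (355,127), on the turntable at radius 82 mm and about 50 mm across. (172,220), on the bench, is too large, about 60 mm. (185,130), on the bench, is too small, about 27 mm. I choose (355,127), which the crop confirms: lid knob, between the blue-capped and brown vials. The handle is the black dot at (282,251), world (0.477,-0.028). The axis is at (0.6315,-0.1153). The pointer is at 78.5° and the crucible at -40.5°, so 4 strokes are needed.

{"op": "arm_command", "data": {"increments": [[[-0.027,0,0.026],[0,0,0]],[[-0.027,0,0.026],[0,0,0]],[[-0.027,0,0.026],[0,0,0]],[[-0.027,0,0.026],[0,0,0]],[[-0.027,0,0.026],[0,0,0]]], "gripper": 0, "grip_force": 25}}

```text
clock: 0.77
tool_pos: [0.2595, -0.4343, 0.2314]
tcp_rot: [0.564, -0.564, 0.426, -0.427]
ft_force: [0.5, 0.2, -0.3]
grip_width: 0.998
```

{"op": "arm_command", "data": {"increments": [[[-0.027,0,0.026],[0,0,0]],[[-0.027,0,0.026],[0,0,0]],[[-0.027,0,0.026],[0,0,0]],[[-0.027,0,0.026],[0,0,0]],[[-0.027,0,0.026],[0,0,0]]]}}

```text
clock: 1.18
tool_pos: [0.3478, -0.2689, 0.2315]
tcp_rot: [0.564, -0.564, 0.426, -0.427]
ft_force: [-0.0, -0.1, 0.3]
grip_width: 1.003
```

{"op": "arm_command", "data": {"increments": [[[-0.027,0,0.026],[0,0,0]],[[-0.027,0,0.026],[0,0,0]],[[-0.027,0,0.026],[0,0,0]],[[-0.027,0,0.026],[0,0,0]],[[-0.027,0,0.026],[0,0,0]]]}}

```text
clock: 1.6
tool_pos: [0.436, -0.1033, 0.2315]
tcp_rot: [0.564, -0.564, 0.426, -0.426]
ft_force: [1.1, -0.7, -0.4]
grip_width: 0.998
```

{"op": "arm_command", "data": {"increments": [[[0,0,0],[0,6.5,0]],[[0,0,0],[0,6.5,0]],[[0,0,0],[0,6.5,0]],[[0,0,0],[0,6.5,0]],[[0,0,0],[0,6.5,0]]]}}

```text
clock: 2.02
tool_pos: [0.4355, -0.1049, 0.2314]
tcp_rot: [-0.421, 0.421, -0.568, 0.568]
ft_force: [-0.3, 0.7, -0.6]
grip_width: 0.999
```

{"op": "arm_command", "data": {"increments": [[[0,0,0],[0,6.5,0]],[[0,0,0],[0,6.4,0]],[[0,0,0],[0,0,0]]]}}

```text
clock: 2.27
tool_pos: [0.4355, -0.1049, 0.2314]
tcp_rot: [-0.355, 0.355, -0.611, 0.612]
ft_force: [0.2, 1.1, 0.2]
grip_width: 0.997
```

```bash
cat >> h.py <<'E'
from scipy.spatial.transform import Rotation as Ro
C=np.array([.6315,-.1153])
def tool():
    s=status.get_state(); w,x,y,z=s["tcp_rot"]; return s,Ro.from_quat([x,y,z,w]).as_matrix(),np.array(s["tool_pos"])
def rep(target):
    s,R,p=tool(); print("clk",s["clock"],"q",np.round(s["q"],2),"p",p.round(4),"F",s["ft_force"].round(1))
    print("x ang",np.degrees(np.arctan2(R[1,0],R[0,0])),"y",R[:,1].round(3),"tool delta",(R.T@(np.array(target)-p)).round(4))
E
python3 -c "
from h import *
rep([.477,-.028,.231])"
```

```text
clk 2.2667 q [ 0.06  0.47  0.1   2.09 -0.08  0.59 -1.86] p [ 0.4355 -0.1049  0.2314] F [0.2 1.1 0.2]
x ang -119.67715010243894 y [ 0. -0. -1.] tool delta [-0.0874  0.0004 -0.002 ]
```

{"op": "arm_command", "data": {"increments": [[[-0.03,0,-0.001],[0,0,0]],[[-0.03,0,-0.001],[0,0,0]],[[-0.0274,0,0],[0,0,0]],[[0,0,0],[0,0,0]]]}}

```text
clock: 2.6
tool_pos: [0.4801, -0.0218, 0.2314]
tcp_rot: [0.362, -0.358, 0.609, -0.608]
ft_force: [0.6, 0.3, -0.7]
grip_width: 0.999
```

```bash
python3 -c "
from h import *
rep([.477,-.028,.096])
for n in ('top','side'):
    c=eyes.capture(n)['color']; cv2.imwrite(f'pics/{n}1.png',c)
"
```

```text
clk 2.6 q [-0.12  0.5   0.11  2.   -0.1   0.64 -2.02] p [ 0.4801 -0.0218  0.2314] F [ 0.6  0.3 -0.7]
x ang -118.85087712910305 y [ 0.004  0.004 -1.   ] tool delta [7.600e-03 1.354e-01 1.000e-04]
```

View pics/side1.png

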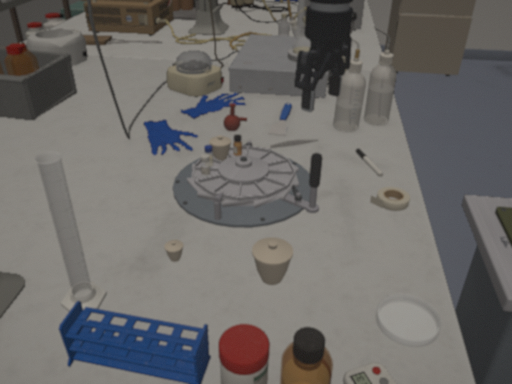

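```bash
python3 -c "
from h import *
rep([.477,-.028,.096])
s=eyes.capture('side');c=eyes.capture('top');print(proj(s,[.48,-.022,.231]),proj(s,[.477,-.028,.138]))
rep([.477,-.028,.096])
"
```

```text
clk 2.7 q [-0.12  0.5   0.12  2.01 -0.09  0.64 -2.02] p [ 0.4769 -0.027   0.2312] F [-0.4 -0.7  0.1]
x ang -119.24193630960154 y [ 0.  0. -1.] tool delta [0.0008 0.1352 0.0005]
[318.88974569 110.33921748] [316.59092927 154.94273416]
clk 2.8 q [-0.11  0.5   0.12  2.01 -0.09  0.64 -2.02] p [ 0.476  -0.0291  0.2312] F [ 0.2 -0.9 -0.2]
x ang -119.5257131994183 y [-0.001 -0.001 -1.   ] tool delta [-0.0016  0.1352  0.0004]
```

View pics/top1.png

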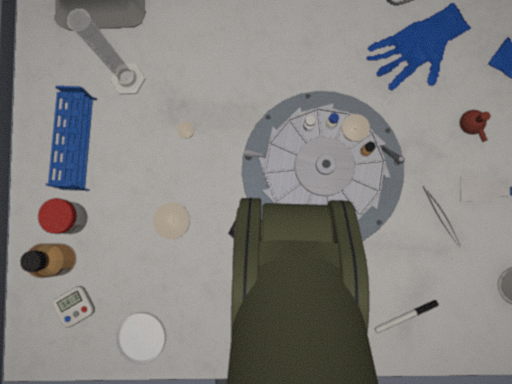

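The side view shows the open jaws straight above the handle: tool tip projects to (319,110), handle top to (317,155). The turntable is unchanged. I'll descend now.

{"op": "arm_command", "data": {"increments": [[[0,0.027,0],[0,0,0]],[[0,0.027,0],[0,0,0]],[[0,0.027,0],[0,0,0]],[[0,0.027,0],[0,0,0]],[[0,0.027,0],[0,0,0]]]}}

```text
clock: 3.22
tool_pos: [0.4762, -0.0297, 0.0955]
tcp_rot: [-0.356, 0.356, -0.611, 0.612]
ft_force: [-0.0, -0.6, 0.5]
grip_width: 1.002
```

{"op": "arm_command", "data": {"increments": [[[0,0,0],[0,0,0]],[[0,0,0],[0,0,0]]]}}

```text
clock: 3.38
tool_pos: [0.4753, -0.0293, 0.0958]
tcp_rot: [0.354, -0.357, 0.612, -0.611]
ft_force: [-0.2, 1.3, 0.2]
grip_width: 0.999
```

```bash
python3 -c "
from h import *
rep([.477,-.028,.096])
s=eyes.capture('side');cv2.imwrite('pics/side2.png',cv2.resize(s['color'][60:240,160:400],None,fx=3,fy=3))
rep([.477,-.028,.096])
"
```

```text
clk 3.3833 q [-0.07  0.75  0.05  2.12 -0.13  0.28 -1.99] p [ 0.4753 -0.0293  0.0958] F [-0.2  1.3  0.2]
x ang -119.62478236178588 y [-0.003 -0.001 -1.   ] tool delta [-0.002  -0.0002  0.0008]
clk 3.4333 q [-0.07  0.74  0.05  2.12 -0.13  0.28 -1.99] p [ 0.4765 -0.0292  0.0969] F [0.5 0.8 0.5]
x ang -119.61348050816436 y [-0.    -0.001 -1.   ] tool delta [-0.0013  0.0009 -0.0001]
```

View pics/side2.png

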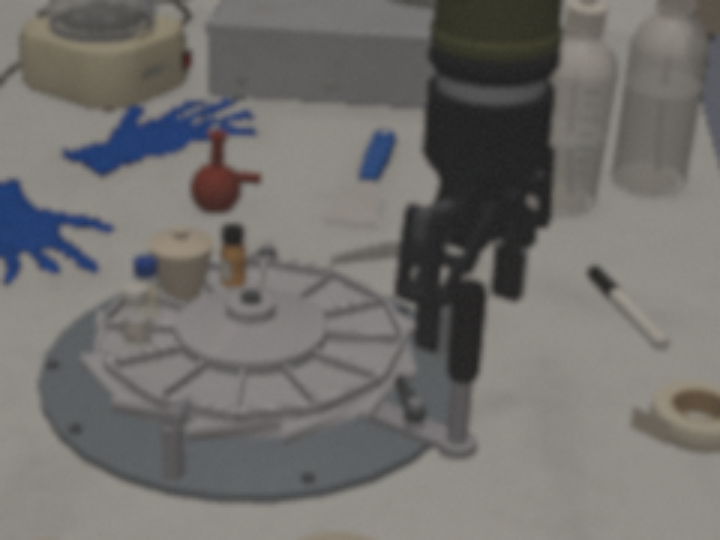

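```bash
python3 -c "
from h import *
s0,R,p=tool()
s=eyes.capture('side')
for k in (.05,-.05):
  X=p+k*R[:,0]; X[2]=.109; print(X,(proj(s,X)-[160,60])*3)
print((proj(s,[.477,-.028,.138])-[160,60])*3,(proj(s,[.477,-.028,.07])-[160,60])*3)
"
```

```text
[ 0.45176787 -0.0726201   0.109     ] [506.6411964  294.78295504]
[0.5011825  0.01431775 0.109     ] [424.59024865 355.03299846]
[469.7727878  284.82820248] [461.63891528 376.07069575]
```

{"op": "arm_command", "data": {"increments": [[[0,0,0],[0,0,0]],[[0,0,0],[0,0,0]],[[0,0,0],[0,0,0]],[[0,0,0],[0,0,0]],[[0,0,0],[0,0,0]]], "gripper": 1, "grip_force": 25}}

```text
clock: 3.9
tool_pos: [0.4769, -0.028, 0.0967]
tcp_rot: [-0.356, 0.356, -0.611, 0.611]
ft_force: [0.4, -0.5, -0.8]
grip_width: 0.302
```

{"op": "arm_command", "data": {"increments": [[[0,0,0],[0,0,0]],[[0,0,0],[0,0,0]],[[0,0,0],[0,0,0]],[[0,0,0],[0,0,0]],[[0,0,0],[0,0,0]]]}}

```text
clock: 4.32
tool_pos: [0.4767, -0.0283, 0.0968]
tcp_rot: [-0.356, 0.356, -0.611, 0.611]
ft_force: [-0.8, 0.2, 4.8]
grip_width: 0.25
```

```bash
python3 -c "
from h import *
rep([.477,-.028,.096])
s,R,p=tool();d=p[:2]-C;print(np.linalg.norm(d),np.degrees(np.arctan2(d[1],d[0])))
"
```

```text
clk 4.3167 q [-0.07  0.74  0.05  2.12 -0.13  0.28 -1.99] p [ 0.4767 -0.0283  0.0968] F [-0.8  0.2  4.8]
x ang -119.54854030195717 y [ 0. -0. -1.] tool delta [-0.0004  0.0008  0.0001]
0.17758387992670843 150.67299464625782
```

{"op": "arm_command", "data": {"increments": [[[0.00745,0,0.00016],[0,-2.4,0]],[[0.00745,0,0.00016],[0,-2.4,0]],[[0.00745,0,0.00016],[0,-2.4,0]],[[0.00745,0,0.00016],[0,-2.4,0]],[[0.00745,0,0.00016],[0,-2.4,0]]]}}

```text
clock: 4.73
tool_pos: [0.4623, -0.0619, 0.0967]
tcp_rot: [-0.419, 0.418, -0.57, 0.57]
ft_force: [1.1, 1.6, 4.3]
grip_width: 0.251
```

{"op": "arm_command", "data": {"increments": [[[0.00745,0,0.00016],[0,-2.4,0]],[[0.00745,0,0.00016],[0,-2.4,0]],[[0.00745,0,0.00016],[0,-2.4,0]],[[0.00745,0,0.00016],[0,-2.4,0]],[[0.00745,0,0.00016],[0,-2.4,0]]]}}

```text
clock: 5.15
tool_pos: [0.455, -0.0985, 0.0967]
tcp_rot: [-0.476, 0.475, -0.523, 0.523]
ft_force: [0.1, 1.5, 4.9]
grip_width: 0.25
```

```bash
cat >>h.py <<'E'
def pol():
    s,R,p=tool();d=p[:2]-C;a=np.degrees(np.arctan2(d[1],d[0]))%360
    t=np.array([-d[1],d[0]])/np.linalg.norm(d); F=s["ft_force"]
    print("clk",round(s["clock"],2),"r",np.linalg.norm(d).round(4),"ang",a.round(2),"lever",(a-150.6).round(2),"x-ang err",(np.degrees(np.arctan2(R[1,0],R[0,0]))%360-a-90).round(2),"Ft",(F[:2]@t).round(1),"Fr",(F[:2]@d/np.linalg.norm(d)).round(1),"Fz",F[2].round(1),"w",s["grip_width"].round(3),"T",np.round(s["wrist_torque"],2),"qd",np.abs(s["qvel"]).max().round(2))
def cru():
    c=eyes.capture("top"); n,l,st,ce=cream(c)
    for i in range(1,n):
        if st[i,4]>60:
            X=ray(c,*ce[i],.0865)[:2]-C; r=np.linalg.norm(X)
            if r<.125: print("cruc r",r.round(4),"ang",np.degrees(np.arctan2(X[1],X[0])).round(2),"target ~78.5", st[i])
    return c
E
python3 -c "
from h import *
pol()"
```

```text
Traceback (most recent call last):
  File "h.py", line 22, in pol
    print("clk",round(s["clock"],2),"r",np.linalg.norm(d).round(4),"ang",a.round(2),"lever",(a-150.6).round(2),"x-ang err",(np.degrees(np.arctan2(R[1,0],R[0,0]))%360-a-90).round(2),"Ft",(F[:2]@t).round(1),"Fr",(F[:2]@d/np.linalg.norm(d)).round(1),"Fz",F[2].round(1),"w",s["grip_width"].round(3),"T",np.round(s["wrist_torque"],2),"qd",np.abs(s["qvel"]).max().round(2))
                                                                                                                                                                                                                                                                              ^^^^^^^^^^^^^^^^^^^^^
AttributeError: 'float' object has no attribute 'round'
```

Forces are small. I'll finish the stroke.

{"op": "arm_command", "data": {"increments": [[[0.00745,0,0.00016],[0,-2.4,0]],[[0.00745,0,0.00016],[0,-2.4,0]],[[0.00745,0,0.00016],[0,-2.4,0]],[[0.00745,0,0.00016],[0,-2.4,0]],[[0.00745,0,0.00016],[0,-2.4,0]]]}}

```text
clock: 5.57
tool_pos: [0.4555, -0.1357, 0.0967]
tcp_rot: [0.528, -0.527, 0.47, -0.471]
ft_force: [0.6, 0.5, 3.8]
grip_width: 0.247
```

```bash
sed -i 's/s\["grip_width"\].round(3)/round(s["grip_width"],3)/' h.py
python3 -c "
from h import *
pol();c=cru();pol();cv2.imwrite('pics/top3.png',cv2.resize(c['color'][85:265,235:415],None,fx=3.3,fy=3.3))"
```

```text
clk 5.57 r 0.1772 ang 186.6 lever 36.0 x-ang err -0.01 Ft -0.4 Fr -0.6 Fz 3.8 w 0.247 T [ 0.13 -0.12 -0.17] qd 0.41
cruc r 0.0824 ang -9.25 target ~78.5 [320 105  26  26 549]
clk 5.62 r 0.1772 ang 186.93 lever 36.33 x-ang err -0.33 Ft 1.6 Fr -1.2 Fz 4.8 w 0.246 T [-0.2  -0.28 -0.04] qd 0.08
```

View pics/top3.png

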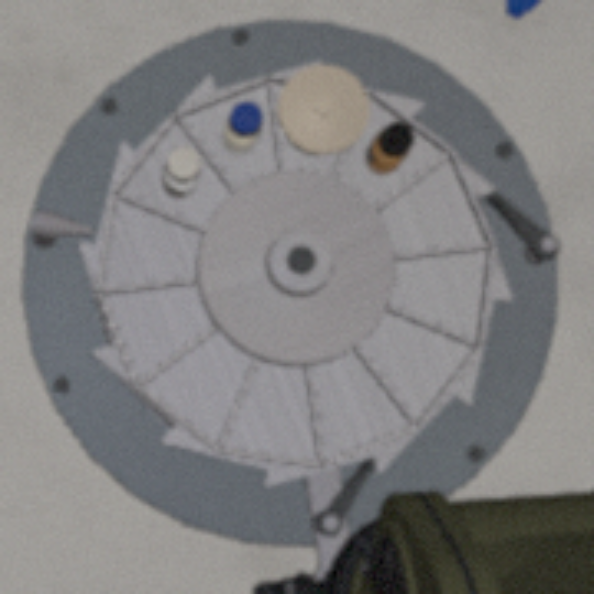

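The crucible has advanced 31°, all samples are upright and the forces are small. Now I'll return.

{"op": "arm_command", "data": {"increments": [[[-0.00745,0,0.00016],[0,2.4,0]],[[-0.00745,0,0.00016],[0,2.4,0]],[[-0.00745,0,0.00016],[0,2.4,0]],[[-0.00745,0,0.00016],[0,2.4,0]],[[-0.00745,0,0.00016],[0,2.4,0]]]}}

```text
clock: 6.03
tool_pos: [0.455, -0.0987, 0.0968]
tcp_rot: [-0.475, 0.474, -0.524, 0.525]
ft_force: [1.0, -1.2, 5.2]
grip_width: 0.247
```

{"op": "arm_command", "data": {"increments": [[[-0.00745,0,0.00016],[0,2.4,0]],[[-0.00745,0,0.00016],[0,2.4,0]],[[-0.00745,0,0.00016],[0,2.4,0]],[[-0.00745,0,0.00016],[0,2.4,0]],[[-0.00745,0,0.00016],[0,2.4,0]]]}}

```text
clock: 6.45
tool_pos: [0.4622, -0.0622, 0.0967]
tcp_rot: [-0.417, 0.417, -0.571, 0.571]
ft_force: [0.4, -1.3, 4.8]
grip_width: 0.251
```

{"op": "arm_command", "data": {"increments": [[[-0.00745,0,0.00016],[0,2.4,0]],[[-0.00745,0,0.00016],[0,2.4,0]],[[-0.00745,0,0.00016],[0,2.4,0]],[[-0.00745,0,0.00016],[0,2.4,0]],[[-0.00745,0,0.00016],[0,2.4,0]]]}}

```text
clock: 6.87
tool_pos: [0.4768, -0.028, 0.0968]
tcp_rot: [-0.355, 0.355, -0.611, 0.612]
ft_force: [-3.6, -14.6, 7.8]
grip_width: 0.247
```

```bash
python3 -c "
from h import *
pol();c=cru();pol()"
```

```text
clk 6.87 r 0.1776 ang 150.58 lever -0.02 x-ang err -0.27 Ft 14.5 Fr -4.0 Fz 7.8 w 0.247 T [-4.91  1.94  0.09] qd 0.38
cruc r 0.0823 ang -8.01 target ~78.5 [319 105  26  26 549]
clk 6.92 r 0.1776 ang 150.69 lever 0.09 x-ang err -0.49 Ft -0.7 Fr 1.7 Fz 7.3 w 0.249 T [0.24 0.28 0.12] qd 0.07
```

{"op": "arm_command", "data": {"increments": [[[0.00745,0,0.00016],[0,-2.4,0]],[[0.00745,0,0.00016],[0,-2.4,0]],[[0.00745,0,0.00016],[0,-2.4,0]],[[0.00745,0,0.00016],[0,-2.4,0]],[[0.00745,0,0.00016],[0,-2.4,0]]]}}

```text
clock: 7.33
tool_pos: [0.4623, -0.0618, 0.0967]
tcp_rot: [-0.419, 0.418, -0.57, 0.57]
ft_force: [0.2, 1.4, 5.1]
grip_width: 0.246
```

{"op": "arm_command", "data": {"increments": [[[0.00745,0,0.00016],[0,-2.4,0]],[[0.00745,0,0.00016],[0,-2.4,0]],[[0.00745,0,0.00016],[0,-2.4,0]],[[0.00745,0,0.00016],[0,-2.4,0]],[[0.00745,0,0.00016],[0,-2.4,0]]]}}

```text
clock: 7.75
tool_pos: [0.455, -0.0984, 0.0968]
tcp_rot: [-0.476, 0.475, -0.523, 0.523]
ft_force: [0.2, 1.6, 5.6]
grip_width: 0.245
```

{"op": "arm_command", "data": {"increments": [[[0.00745,0,0.00016],[0,-2.4,0]],[[0.00745,0,0.00016],[0,-2.4,0]],[[0.00745,0,0.00016],[0,-2.4,0]],[[0.00745,0,0.00016],[0,-2.4,0]],[[0.00745,0,0.00016],[0,-2.4,0]]]}}

```text
clock: 8.17
tool_pos: [0.4554, -0.1356, 0.0968]
tcp_rot: [0.528, -0.527, 0.47, -0.471]
ft_force: [1.2, 1.4, 4.9]
grip_width: 0.248
```

```bash
python3 -c "
from h import *
pol();c=cru();pol()"
```

```text
clk 8.17 r 0.1772 ang 186.57 lever 35.97 x-ang err -0.04 Ft -1.3 Fr -1.3 Fz 4.9 w 0.248 T [ 0.16 -0.1  -0.14] qd 0.41
cruc r 0.0828 ang 20.36 target ~78.5 [297 108  26  26 544]
clk 8.22 r 0.1773 ang 186.94 lever 36.34 x-ang err -0.36 Ft 2.2 Fr -0.4 Fz 6.1 w 0.25 T [-0.27 -0.23 -0.01] qd 0.07
```

{"op": "arm_command", "data": {"increments": [[[-0.00745,0,0.00016],[0,2.4,0]],[[-0.00745,0,0.00016],[0,2.4,0]],[[-0.00745,0,0.00016],[0,2.4,0]],[[-0.00745,0,0.00016],[0,2.4,0]],[[-0.00745,0,0.00016],[0,2.4,0]]]}}

```text
clock: 8.63
tool_pos: [0.455, -0.0987, 0.0967]
tcp_rot: [-0.474, 0.474, -0.524, 0.525]
ft_force: [-0.3, -1.2, 4.9]
grip_width: 0.252
```

{"op": "arm_command", "data": {"increments": [[[-0.00745,0,0.00016],[0,2.4,0]],[[-0.00745,0,0.00016],[0,2.4,0]],[[-0.00745,0,0.00016],[0,2.4,0]],[[-0.00745,0,0.00016],[0,2.4,0]],[[-0.00745,0,0.00016],[0,2.4,0]]]}}

```text
clock: 9.05
tool_pos: [0.4622, -0.0622, 0.0967]
tcp_rot: [-0.417, 0.417, -0.571, 0.571]
ft_force: [-0.4, -0.9, 5.4]
grip_width: 0.247
```

{"op": "arm_command", "data": {"increments": [[[-0.00745,0,0.00016],[0,2.4,0]],[[-0.00745,0,0.00016],[0,2.4,0]],[[-0.00745,0,0.00016],[0,2.4,0]],[[-0.00745,0,0.00016],[0,2.4,0]],[[-0.00745,0,0.00016],[0,2.4,0]]]}}

```text
clock: 9.47
tool_pos: [0.4768, -0.028, 0.0967]
tcp_rot: [-0.355, 0.355, -0.611, 0.612]
ft_force: [-6.2, -16.3, 6.1]
grip_width: 0.249
```

```bash
python3 -c "
from h import *
pol();c=cru();pol()
cv2.imwrite('pics/top4.png',cv2.resize(c['color'][85:265,235:415],None,fx=3.3,fy=3.3))"
```

```text
clk 9.47 r 0.1777 ang 150.56 lever -0.04 x-ang err -0.27 Ft 17.3 Fr -2.6 Fz 6.1 w 0.249 T [-5.24  2.13  0.06] qd 0.38
cruc r 0.083 ang 21.53 target ~78.5 [295 108  27  26 550]
clk 9.52 r 0.1776 ang 150.69 lever 0.09 x-ang err -0.5 Ft 0.0 Fr 1.8 Fz 7.6 w 0.25 T [0.2  0.26 0.13] qd 0.07
```

View pics/top4.png

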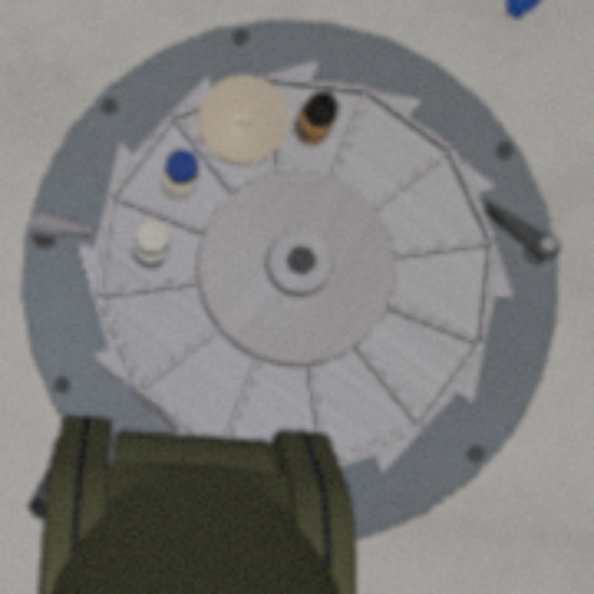

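Two bays are left and everything is upright. Stroke 3.

{"op": "arm_command", "data": {"increments": [[[0.00745,0,0.00016],[0,-2.4,0]],[[0.00745,0,0.00016],[0,-2.4,0]],[[0.00745,0,0.00016],[0,-2.4,0]],[[0.00745,0,0.00016],[0,-2.4,0]],[[0.00745,0,0.00016],[0,-2.4,0]]]}}

```text
clock: 9.93
tool_pos: [0.4624, -0.0618, 0.0968]
tcp_rot: [-0.419, 0.418, -0.57, 0.57]
ft_force: [-0.2, 1.5, 5.3]
grip_width: 0.252
```

{"op": "arm_command", "data": {"increments": [[[0.00745,0,0.00016],[0,-2.4,0]],[[0.00745,0,0.00016],[0,-2.4,0]],[[0.00745,0,0.00016],[0,-2.4,0]],[[0.00745,0,0.00016],[0,-2.4,0]],[[0.00745,0,0.00016],[0,-2.4,0]]]}}

```text
clock: 10.35
tool_pos: [0.455, -0.0983, 0.0968]
tcp_rot: [-0.476, 0.475, -0.523, 0.523]
ft_force: [0.5, 1.6, 5.7]
grip_width: 0.249
```

{"op": "arm_command", "data": {"increments": [[[0.00745,0,0.00016],[0,-2.4,0]],[[0.00745,0,0.00016],[0,-2.4,0]],[[0.00745,0,0.00016],[0,-2.4,0]],[[0.00745,0,0.00016],[0,-2.4,0]],[[0.00745,0,0.00016],[0,-2.4,0]]]}}

```text
clock: 10.77
tool_pos: [0.4554, -0.1356, 0.0968]
tcp_rot: [0.528, -0.527, 0.47, -0.471]
ft_force: [0.9, 1.3, 4.7]
grip_width: 0.25
```

```bash
python3 -c "
from h import *
pol();c=cru();pol()"
```

```text
clk 10.77 r 0.1772 ang 186.57 lever 35.97 x-ang err -0.04 Ft -1.1 Fr -1.1 Fz 4.7 w 0.25 T [ 0.1  -0.07 -0.13] qd 0.41
cruc r 0.083 ang 50.34 target ~78.5 [277 122  27  26 549]
clk 10.82 r 0.1772 ang 186.95 lever 36.35 x-ang err -0.38 Ft 1.8 Fr -0.6 Fz 7.0 w 0.247 T [-0.18 -0.23  0.02] qd 0.07
```

{"op": "arm_command", "data": {"increments": [[[-0.00745,0,0.00016],[0,2.4,0]],[[-0.00745,0,0.00016],[0,2.4,0]],[[-0.00745,0,0.00016],[0,2.4,0]],[[-0.00745,0,0.00016],[0,2.4,0]],[[-0.00745,0,0.00016],[0,2.4,0]]]}}

```text
clock: 11.23
tool_pos: [0.455, -0.0987, 0.0968]
tcp_rot: [-0.474, 0.474, -0.524, 0.525]
ft_force: [0.5, -1.6, 5.5]
grip_width: 0.248
```

{"op": "arm_command", "data": {"increments": [[[-0.00745,0,0.00016],[0,2.4,0]],[[-0.00745,0,0.00016],[0,2.4,0]],[[-0.00745,0,0.00016],[0,2.4,0]],[[-0.00745,0,0.00016],[0,2.4,0]],[[-0.00745,0,0.00016],[0,2.4,0]]]}}

```text
clock: 11.65
tool_pos: [0.4622, -0.0622, 0.0968]
tcp_rot: [-0.417, 0.417, -0.571, 0.571]
ft_force: [-0.9, -0.7, 6.2]
grip_width: 0.246
```

{"op": "arm_command", "data": {"increments": [[[-0.00745,0,0.00016],[0,2.4,0]],[[-0.00745,0,0.00016],[0,2.4,0]],[[-0.00745,0,0.00016],[0,2.4,0]],[[-0.00745,0,0.00016],[0,2.4,0]],[[-0.0037,0,8e-05],[0,1.2,0]]]}}

```text
clock: 12.07
tool_pos: [0.4755, -0.0305, 0.0968]
tcp_rot: [-0.362, 0.362, -0.607, 0.608]
ft_force: [-1.9, -1.1, 7.0]
grip_width: 0.245
```

{"op": "arm_command", "data": {"increments": [[[-0.0037,0,8e-05],[0,1.2,0]],[[0,0,0],[0,0,0]]]}}

```text
clock: 12.23
tool_pos: [0.4766, -0.0283, 0.0968]
tcp_rot: [-0.355, 0.356, -0.611, 0.611]
ft_force: [-2.8, -0.5, 7.3]
grip_width: 0.25
```

```bash
python3 -c "
from h import *
pol();c=cru();pol()"
```

```text
clk 12.23 r 0.1776 ang 150.67 lever 0.07 x-ang err -0.3 Ft 1.8 Fr 2.1 Fz 7.3 w 0.25 T [-0.12  0.27  0.02] qd 0.02
cruc r 0.0832 ang 51.61 target ~78.5 [277 123  26  26 547]
clk 12.28 r 0.1776 ang 150.67 lever 0.07 x-ang err -0.26 Ft 1.9 Fr 1.3 Fz 6.2 w 0.247 T [-0.13  0.28  0.02] qd 0.01
```

Full strokes coast to about 2° past the nominal bay, so I'll make the last stroke in steps and stop on the pointer angle.

{"op": "arm_command", "data": {"increments": [[[0.00745,0,0.00016],[0,-2.4,0]],[[0.00745,0,0.00016],[0,-2.4,0]],[[0.00745,0,0.00016],[0,-2.4,0]],[[0.00745,0,0.00016],[0,-2.4,0]],[[0.00745,0,0.00016],[0,-2.4,0]]]}}

```text
clock: 12.7
tool_pos: [0.4623, -0.0618, 0.0968]
tcp_rot: [-0.419, 0.418, -0.57, 0.57]
ft_force: [-0.4, 2.0, 6.9]
grip_width: 0.251
```

{"op": "arm_command", "data": {"increments": [[[0.00745,0,0.00016],[0,-2.4,0]],[[0.00745,0,0.00016],[0,-2.4,0]],[[0.00745,0,0.00016],[0,-2.4,0]],[[0.00745,0,0.00016],[0,-2.4,0]],[[0.00745,0,0.00016],[0,-2.4,0]]]}}

```text
clock: 13.12
tool_pos: [0.455, -0.0984, 0.0967]
tcp_rot: [-0.476, 0.475, -0.523, 0.523]
ft_force: [-0.6, 2.6, 6.2]
grip_width: 0.249
```

{"op": "arm_command", "data": {"increments": [[[0.00745,0,0.00016],[0,-2.4,0]],[[0.00745,0,0.00016],[0,-2.4,0]],[[0.0037,0,8e-05],[0,-1.2,0]],[[0.0037,0,8e-05],[0,-1.2,0]],[[0,0,0],[0,0,0]]]}}

```text
clock: 13.53
tool_pos: [0.4544, -0.1216, 0.0967]
tcp_rot: [0.507, -0.507, 0.493, -0.493]
ft_force: [-0.5, 0.8, 5.3]
grip_width: 0.245
```

```bash
python3 -c "
from h import *
pol();c=cru();c=cru();c=cru();pol()"
```

```text
clk 13.53 r 0.1772 ang 182.03 lever 31.43 x-ang err -0.42 Ft -0.8 Fr 0.5 Fz 5.3 w 0.245 T [-0.08  0.08 -0.02] qd 0.02
cruc r 0.0832 ang 75.66 target ~78.5 [269 140  26  26 551]
cruc r 0.0831 ang 75.71 target ~78.5 [269 140  26  26 550]
cruc r 0.0832 ang 75.65 target ~78.5 [269 140  26  26 552]
clk 13.68 r 0.1772 ang 181.96 lever 31.36 x-ang err -0.37 Ft 0.2 Fr 0.0 Fz 6.4 w 0.247 T [-0.14  0.1  -0.05] qd 0.0
```

{"op": "arm_command", "data": {"increments": [[[0.0037,0,8e-05],[0,-1.2,0]],[[0.0037,0,8e-05],[0,-1.2,0]],[[0.0031,0,6e-05],[0,-1.0,0]],[[0.0012,0,2e-05],[0,-0.4,0]],[[0,0,0],[0,0,0]]]}}

```text
clock: 14.1
tool_pos: [0.4551, -0.1328, 0.0967]
tcp_rot: [0.523, -0.523, 0.476, -0.476]
ft_force: [-0.4, 0.3, 5.0]
grip_width: 0.246
```

```bash
python3 -c "
from h import *
pol();c=cru();c=cru();pol()
cv2.imwrite('pics/top5.png',cv2.resize(c['color'][85:265,235:415],None,fx=3.3,fy=3.3))"
```

```text
clk 14.1 r 0.1772 ang 185.67 lever 35.07 x-ang err -0.27 Ft -0.4 Fr 0.4 Fz 5.0 w 0.246 T [-0.06  0.12 -0.06] qd 0.01
cruc r 0.0832 ang 79.22 target ~78.5 [268 143  27  26 554]
cruc r 0.0831 ang 79.31 target ~78.5 [268 143  27  26 553]
clk 14.2 r 0.1772 ang 185.66 lever 35.06 x-ang err -0.28 Ft 0.6 Fr 0.6 Fz 6.0 w 0.248 T [-0.02  0.02 -0.04] qd 0.0
```

View pics/top5.png

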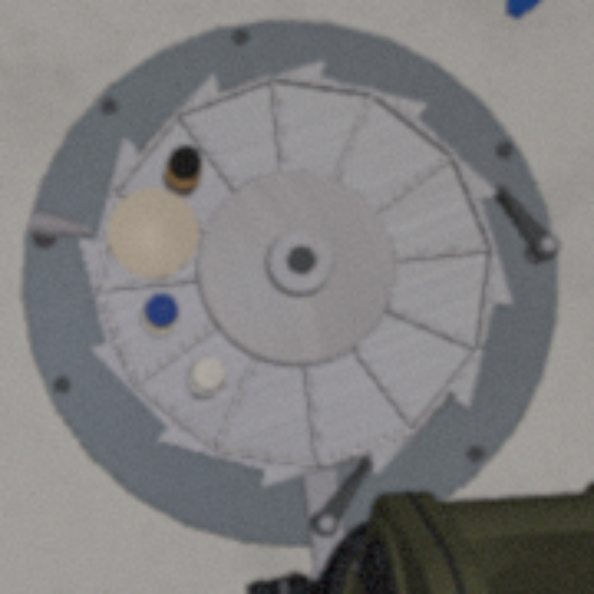

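The crucible, at (152,232) in the crop, faces the pointer. But the holding pawl on the right, tip at (500,190), still looks lifted on a tooth compared with earlier pictures, so I'll push on slightly to the far stop.

{"op": "arm_command", "data": {"increments": [[[0.0016,0,2e-05],[0,-0.5,0]],[[0.0012,0,2e-05],[0,-0.4,0]],[[0.001,0,0],[0,-0.3,0]],[[0,0,0],[0,0,0]],[[0,0,0],[0,0,0]]]}}

```text
clock: 14.62
tool_pos: [0.4556, -0.1365, 0.0968]
tcp_rot: [0.528, -0.528, 0.47, -0.471]
ft_force: [-0.6, -0.1, 6.3]
grip_width: 0.25
```

```bash
python3 -c "
from h import *
pol();c=cru();c=cru();pol()
cv2.imwrite('pics/top6.png',cv2.resize(c['color'][85:265,235:415],None,fx=3.3,fy=3.3))"
```

```text
clk 14.62 r 0.1772 ang 186.86 lever 36.26 x-ang err -0.27 Ft 0.0 Fr 0.6 Fz 6.3 w 0.25 T [-0.04  0.05 -0.11] qd 0.0
cruc r 0.0832 ang 80.57 target ~78.5 [268 144  27  26 556]
cruc r 0.0832 ang 80.58 target ~78.5 [268 144  27  26 553]
clk 14.72 r 0.1772 ang 186.86 lever 36.26 x-ang err -0.27 Ft 0.3 Fr -0.6 Fz 6.6 w 0.249 T [ 0.03  0.14 -0.11] qd 0.0
```

View pics/top6.png

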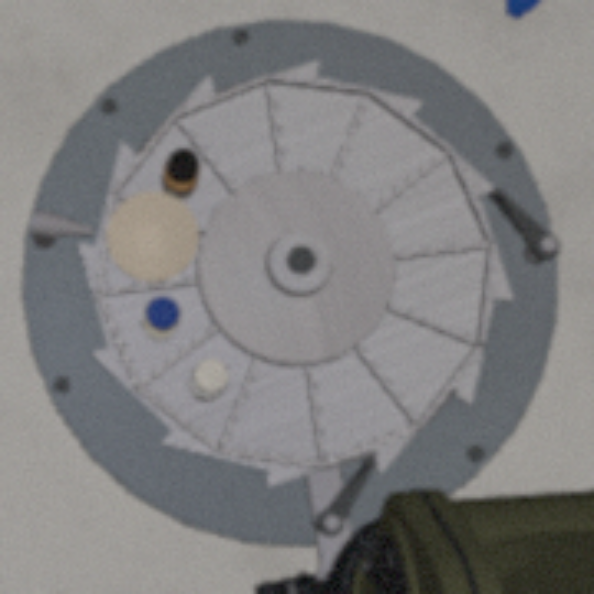

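{"op": "arm_command", "data": {"increments": [[[0.001,0,0],[0,-0.3,0]],[[0.001,0,0],[0,-0.3,0]],[[0,0,0],[0,0,0]],[[0,0,0],[0,0,0]]]}}

```text
clock: 15.05
tool_pos: [0.4556, -0.1368, 0.0967]
tcp_rot: [0.531, -0.53, 0.468, -0.467]
ft_force: [-1.6, 4.9, 6.4]
grip_width: 0.241
```

```bash
python3 -c "
from h import *
pol();c=cru();c=cru();pol()
cv2.imwrite('pics/top7.png',cv2.resize(c['color'][125:185,355:415],None,fx=8,fy=8))"
```

```text
clk 15.05 r 0.1772 ang 186.96 lever 36.36 x-ang err 0.28 Ft -5.0 Fr 1.0 Fz 6.4 w 0.241 T [ 0.74  0.14 -0.22] qd 0.0
cruc r 0.0831 ang 80.6 target ~78.5 [268 144  27  26 553]
cruc r 0.0831 ang 80.61 target ~78.5 [268 144  27  26 552]
clk 15.15 r 0.1772 ang 186.95 lever 36.35 x-ang err 0.29 Ft -5.1 Fr 1.2 Fz 7.7 w 0.249 T [ 0.79  0.2  -0.26] qd 0.0
```

View pics/top7.png

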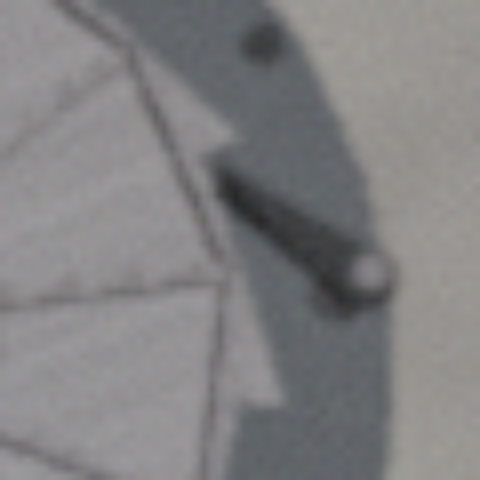

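The far stop is felt (5 N) and the holding pawl has dropped in behind the tooth. Now I'll return home.

{"op": "arm_command", "data": {"increments": [[[-0.00745,0,0.00016],[0,2.4,0]],[[-0.00745,0,0.00016],[0,2.4,0]],[[-0.00745,0,0.00016],[0,2.4,0]],[[-0.00745,0,0.00016],[0,2.4,0]],[[-0.00745,0,0.00016],[0,2.4,0]]]}}

```text
clock: 15.57
tool_pos: [0.4548, -0.1013, 0.0968]
tcp_rot: [-0.478, 0.478, -0.521, 0.521]
ft_force: [-0.5, -1.5, 6.4]
grip_width: 0.249
```

{"op": "arm_command", "data": {"increments": [[[-0.00745,0,0.00016],[0,2.4,0]],[[-0.00745,0,0.00016],[0,2.4,0]],[[-0.00745,0,0.00016],[0,2.4,0]],[[-0.00745,0,0.00016],[0,2.4,0]],[[-0.00745,0,0.00016],[0,2.4,0]]]}}

```text
clock: 15.98
tool_pos: [0.4615, -0.0646, 0.0967]
tcp_rot: [-0.421, 0.421, -0.568, 0.568]
ft_force: [-1.9, -1.2, 6.6]
grip_width: 0.25
```

{"op": "arm_command", "data": {"increments": [[[-0.00745,0,0.00016],[0,2.4,0]],[[-0.00745,0,0.00016],[0,2.4,0]],[[-0.00745,0,0.00016],[0,2.4,0]],[[-0.00745,0,0.00016],[0,2.4,0]],[[-0.0037,0,8e-05],[0,1.2,0]]]}}

```text
clock: 16.4
tool_pos: [0.4743, -0.0327, 0.0967]
tcp_rot: [0.366, -0.366, 0.605, -0.605]
ft_force: [-2.5, -1.0, 7.4]
grip_width: 0.247
```

{"op": "arm_command", "data": {"increments": [[[-0.0037,0,8e-05],[0,1.2,0]],[[0,0,0],[0,0,0]]]}}

```text
clock: 16.57
tool_pos: [0.476, -0.0293, 0.0967]
tcp_rot: [0.36, -0.36, 0.609, -0.608]
ft_force: [-1.2, 1.5, 7.4]
grip_width: 0.247
```

```bash
python3 -c "
from h import *
pol();c=cru();pol()"
```

```text
clk 16.57 r 0.1776 ang 151.06 lever 0.46 x-ang err 0.16 Ft -0.7 Fr 1.8 Fz 7.4 w 0.247 T [ 0.22  0.31 -0.15] qd 0.02
cruc r 0.0832 ang 80.7 target ~78.5 [268 144  27  26 558]
clk 16.62 r 0.1776 ang 151.13 lever 0.53 x-ang err 0.11 Ft -0.4 Fr 1.8 Fz 7.7 w 0.25 T [ 0.21  0.26 -0.14] qd 0.01
```

{"op": "arm_command", "data": {"increments": [[[-0.0015,0,2e-05],[0,0.5,0]],[[-0.0008,0,0],[0,0.2,0]],[[-0.0008,0,0],[0,0.2,0]],[[0,0,0],[0,0,0]],[[0,0,0],[0,0,0]]]}}

```text
clock: 17.03
tool_pos: [0.4766, -0.0283, 0.0967]
tcp_rot: [0.354, -0.356, 0.611, -0.611]
ft_force: [-2.1, -1.3, 8.4]
grip_width: 0.248
```

```bash
python3 -c "
from h import *
pol()"
```

```text
clk 17.03 r 0.1776 ang 150.68 lever 0.08 x-ang err -0.38 Ft 2.1 Fr 1.2 Fz 8.4 w 0.248 T [-0.21  0.42  0.07] qd 0.0
```

{"op": "arm_command", "data": {"increments": [[[-0.001,0,0],[0,0,0]],[[0,0,0],[0,0,0]],[[0,0,0],[0,0,0]]]}}

```text
clock: 17.28
tool_pos: [0.4766, -0.0283, 0.0967]
tcp_rot: [-0.354, 0.356, -0.612, 0.612]
ft_force: [-4.0, -3.8, 8.4]
grip_width: 0.246
```

```bash
python3 -c "
from h import *
pol()"
```

```text
clk 17.28 r 0.1777 ang 150.67 lever 0.07 x-ang err -0.43 Ft 5.3 Fr 1.7 Fz 8.4 w 0.246 T [-0.57  0.64  0.13] qd 0.0
```

The lever is firmly on the home stop: force rises and position doesn't change. Releasing and retreating straight up.

{"op": "arm_command", "data": {"increments": [[[0,0,0],[0,0,0]],[[0,0,0],[0,0,0]],[[0,0,0],[0,0,0]],[[0,0,0],[0,0,0]],[[0,0,0],[0,0,0]]], "gripper": 0}}

```text
clock: 17.7
tool_pos: [0.4784, -0.0267, 0.0962]
tcp_rot: [0.356, -0.355, 0.611, -0.611]
ft_force: [0.4, 0.8, 0.3]
grip_width: 0.937
```

{"op": "arm_command", "data": {"increments": [[[0,0,0],[0,0,0]],[[0,0,0],[0,0,0]],[[0,0,0],[0,0,0]],[[0,0,0],[0,0,0]],[[0,0,0],[0,0,0]]]}}

```text
clock: 18.12
tool_pos: [0.4782, -0.027, 0.0963]
tcp_rot: [-0.355, 0.355, -0.611, 0.611]
ft_force: [0.5, -0.4, 0.1]
grip_width: 1.001
```

{"op": "arm_command", "data": {"increments": [[[0,-0.02,0],[0,0,0]],[[0,-0.03,0],[0,0,0]],[[0,-0.03,0],[0,0,0]],[[0,-0.03,0],[0,0,0]],[[0,-0.03,0],[0,0,0]]]}}

```text
clock: 18.53
tool_pos: [0.4777, -0.027, 0.2377]
tcp_rot: [0.355, -0.356, 0.611, -0.611]
ft_force: [0.1, -0.4, -0.2]
grip_width: 1.0
```

{"op": "arm_command", "data": {"increments": [[[0.035,0,0],[0,0,0]],[[0.035,0,0],[0,0,0]],[[0.035,0,0],[0,0,0]],[[0.035,0,0],[0,0,0]],[[0.035,0,0],[0,0,0]]]}}

```text
clock: 18.95
tool_pos: [0.3906, -0.1802, 0.2365]
tcp_rot: [-0.356, 0.356, -0.611, 0.611]
ft_force: [0.7, -0.8, -0.2]
grip_width: 1.0
```

```bash
python3 -c "
from h import *
pol();c=cru();s=eyes.capture('side');rep([.477,-.028,.231])
cv2.imwrite('pics/top8.png',cv2.resize(c['color'][85:265,235:415],None,fx=3.3,fy=3.3))
cv2.imwrite('pics/side8.png',cv2.resize(s['color'][60:240,140:380],None,fx=3,fy=3))
"
```

```text
clk 18.95 r 0.2495 ang 195.07 lever 44.47 x-ang err -44.67 Ft 1.0 Fr -0.5 Fz -0.2 w 1.0 T [-0.03  0.   -0.02] qd 1.0
cruc r 0.0831 ang 80.43 target ~78.5 [268 144  27  26 544]
clk 19.05 q [ 0.26  0.44  0.1   2.13 -0.07  0.58 -1.68] p [ 0.3877 -0.1844  0.2365] F [ 0.5  0.7 -0.1]
x ang -120.27819954803296 y [-0.002 -0.003 -1.   ] tool delta [-0.1801  0.0049 -0.0017]
```

View pics/top8.png

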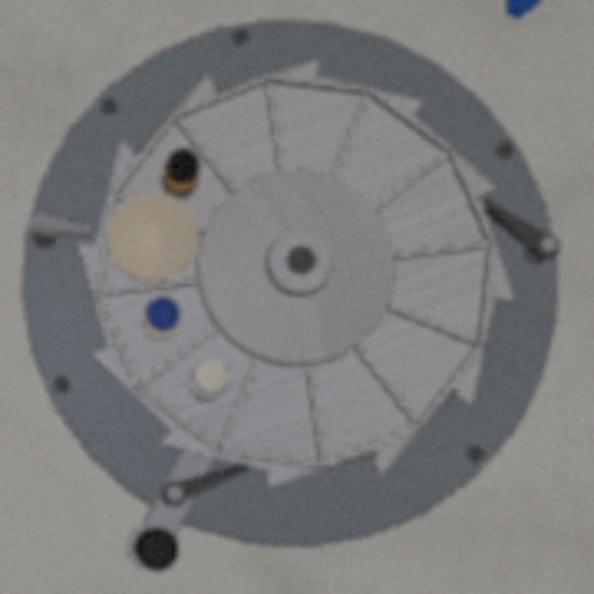

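View pics/side8.png

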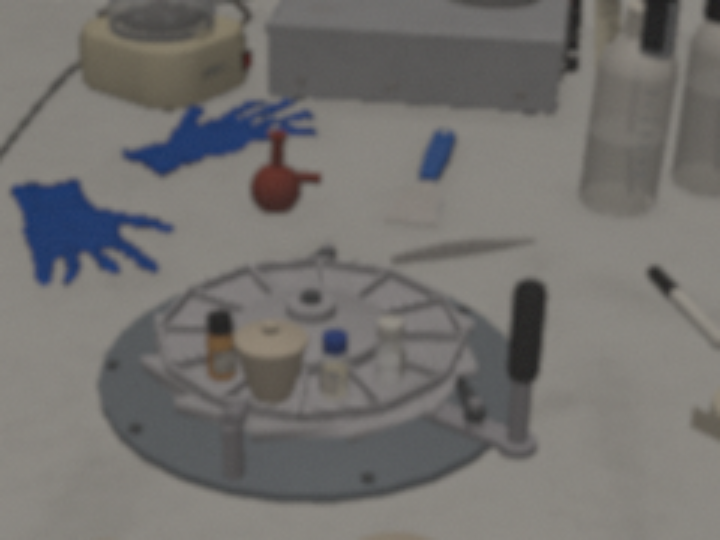

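The top view shows the crucible at (152,236) in front of the pointer tip at (90,230). The handle at (155,550) is exactly where it started. Both pawls are engaged and all the samples are upright. I'll hand it in.

{"op": "arm_command", "data": {"increments": [[[0,0,0],[0,0,0]],[[0,0,0],[0,0,0]],[[0,0,0],[0,0,0]]]}}

```text
clock: 19.3
tool_pos: [0.3925, -0.1778, 0.2363]
tcp_rot: [0.357, -0.356, 0.611, -0.611]
ft_force: [1.0, -0.1, 0.4]
grip_width: 1.0
```

```bash
python3 -c "
from cell import workorder
print(workorder.close_job())"
```

```text
the job is handed in; nothing more can be done
None
```

The crucible now stands in front of the pointer. I gripped the handle and made four full strokes, brought the lever back to its home stop, let go, and handed the job in at 19.3 s.

- **Crucible position:** it sits at 80.4° against the pointer's measured 78.5–78.9°, so about 2° or 2–3 mm past it. A full tooth stroke overruns by up to 2°. I paused at 79.3°, but the holding pawl still looked lifted on its tooth, so I drove on to the far stop. It dropped in behind the tooth there.
- **Lever and samples:** the last pictures show the lever handle exactly where it started, the crucible and all three vials upright in their bays, and the arm clear of everything.
- **Forces:** the highest force I read was about 17 N, a brief knock against the home stop on the second return. I slowed the later returns.
- **Failed measurement:** my first automatic fit of the base disc was wrong (radius 126 mm instead of 158 mm). I discarded it and found the axis from the hub and the disc edges, which agreed within about 1 mm.

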